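# Release a battery pack and catch it as it springs out

### The job

Unlock the blue-labelled battery pack from the charger: press down the orange release button beside its bay with one finger and, with the button still down, catch the pack on the other finger as the spring drives it out over the front of the deck. The pack must come free of its catch but be stopped before it slides away; nothing is pinched or lifted, and the grey-labelled pack and the things around stay as they are. Finish while still holding the pack there, trapped between the spring and your finger.

Things in the scene. Friction and masses are not known exactly. Their poses are not given: they have to be found in the camera images.
- charger: Light grey two-bay battery charger, fixed. 162 mm along x, 204 mm along y. Origin on the bench; its x points from the open front to the rear tower, y left, z up. Flat deck 25 mm above the bench from x = -78 mm (open front edge, no stop) to the tower's face at x = +45 mm; tower top 55 mm above the bench. The two bays run along x, centred at y = +32 mm (left) and -32 mm (right).
- bay_left (a point): Point on the deck on the left bay's centre line, right under the front end of a locked pack (charger x = -32, y = +32 mm). Guide rails, 5 mm high, 3 mm thick, run 21.5 mm either side of the line, x = -66 to +45 mm. A spring plunger at the rear pushes the pack to -x: 2.2 N, falling to 0.9 N after 34 mm. A steel catch on the bay's outer side holds the pack; it is clear of it after 9 mm of travel.
- bay_right (a point): The same point of the right bay (charger x = -32, y = -32 mm), otherwise alike. When unlocked, a pack shoots out along -x at about 0.7 m/s and, with nothing in its way, leaves the deck in about 0.3 s.
- pack_blue: Loose dark battery pack, blue label on top; which bay it sits in varies. 70 mm long (x), 38.4 wide (y), 20.6 high, about 0.1 kg, slides easily. Origin: centre of its underside, on the deck; axes as the charger's. Locked, it is at charger x = +3 mm: its front face, at x = -32 mm, is 46 mm short of the deck's front edge. Two lugs at its rear end stick out 5.3 mm sideways.
- pack_grey: The same kind of pack with a light grey label, locked in the other bay; it stays there.
- release_left (a joint): Orange release button of the left bay. Value: how far it is pressed, 0 (up) to 0.006 m, straight down, spring return; the catch lets go at about 4 mm. It takes 1.5 N to start and 5 to 7 N to reach its stop.
- release_left_top (a point): Centre of the left button's flat top, 24 mm (x) by 18 mm (y): charger x = -60, y = +86 mm, 41 mm above the bench when up, 35 mm when down (10 mm above the deck, half the pack's height). That is 28 mm ahead (-x) of the locked pack's front face and 54 mm outward of its bay's centre line. Its dark bezel (34 by 24 mm) is 6 mm high.
- release_right (a joint): Orange release button of the right bay (charger's -y side), otherwise like release_left.
- release_right_top (a point): Centre of the right button's top, at charger x = -60, y = -86 mm, otherwise like release_left_top.
- tape_roll: Roll of yellow tape lying flat, 56 mm outside diameter, 18 mm high; origin at the centre of its underside. Leave alone.
- jar: Brown glass jar with a white cap, 60 mm diameter, 95 mm high; origin at the centre of its underside. Leave alone.
- screwdriver: Screwdriver with a red handle, 150 mm long, lying roughly crosswise on the bench ahead of the charger's open front, its x along the shaft. Leave alone.
Things that resemble listed ones, but are neither listed nor needed, are in the scene too. Leave any brown or red look-alike of the pack_blue alone.

How it is judged:
By the outcome, as a careful person would: the job done as asked, in the order asked, and still so for the second after the job is handed in, while the arm keeps its last pose, push and grip.
It also fails if it takes over 29 s, if anything falls off the work surface, if the arm or the gripper's body presses on something with over 40 N, if the wrist force passes 120 N, or if a joint passes its speed limit or range.

### The arm

A 6-joint arm with a two-finger parallel gripper is mounted at the origin on the work surface. World frame = base frame: x ahead of the robot, y to its left, z up, the work surface at z = 0. Lengths are in m, angles in degrees, forces in N, time in s.
With the tool pointing down it reaches from about 0.25 to 0.725 m from the base axis. Payload 9.7 kg.
Tool frame: the origin (TCP) lies midway between the tips of the shut fingers; the grasp point (between the pads) lies 19 mm behind it; x points along the fingers, y is the direction in which the jaws open and shut, and the axes are right-handed (so a half turn about x gives the same grasp; the last joint's range is limited). The gripper opens to 85 mm and grips with 20 to 120 N. Pads are 22 mm wide; open, the fingers measure 114 mm over their backs; the gripper's body (76 mm by 85 mm) begins 54 mm behind the grasp point. The pads swing forward as they close: fully open they stand 13 mm farther back than shut.
Start: joints at [-65.604, 4.979, 10.078, 95.1, 0, 90], TCP at [0.227, -0.501, 0.231] pointing down, gripper open.
Joint ranges: [-179.16, 179.16], [-48.56, 103.87], [-65.8, 70.77], [-126.05, 130.52], [-82.76, 87.17], [-180, 180]. Speed limits (degrees/s): [127.2, 127.2, 147.25, 180, 180, 180].

### API

Orientations are given as [roll, pitch, yaw] about the fixed x, y, z axes, in that order (R = Rz(yaw) Ry(pitch) Rx(roll)).
In Python, from workcell import bot, cams gives the robot as it stands.
- The arm moves only by the tool apply_moves, never from a script. Its argument "commands" is a list of rows, each a list of 5 numbers: the shift along the tool's x, y, z in m, then the turn about the tool's x in rad, then the opening, from -1 (shut) to 1 (fully open). In form: [[tx, ty, tz, roll, hand], ...]. A call has 1 to 12 rows; each row is the pose to reach, as a shift and turn from the pose measured when the call began, along the tool's axes at that moment; what a row does not reach only later rows make up. A row lasts 1/10 s, in which the tool goes at most 50 mm and 8.59 degrees, less where a joint would pass 70% of its speed; a pose out of reach is approached as far as the arm can. A call with a gripper value outside its range is refused whole. The fingers move at their own pace and stop on an object; "newtons" is the grip in N (left out, the last holds). Time passes only in rows, so rows that repeat a pose let the fingers close. It gives the time, the measured TCP pose, the force and the opening at its end, in the units of the state.
- bot.get_obs(): the state, without advancing time (a new reading comes with each control period).
- cams.camera(name): name is "side" or "top" or "wrist"; returns a dict with "frame" (480x640x3 uint8, blue, green, red), "depth" (480x640 float32, m along the optical axis (not along the pixel's ray), 0 where there is no reading), "camera_matrix" (3x3 intrinsics, pixels), "R" (3x3) and "t" (3): a world point X has camera coordinates R X + t; the wrist camera has in their place "mount" (4x4, takes a point from camera to tool coordinates, whose origin is the TCP and whose axes are the tool frame's). Camera axes: x right, y down, z forward; pixel columns grow to the right and rows downward; lengths in m; the calibration is good to about 2 mm. A picture is of the moment at which its call begins: read the wrist's pose just before it.
- bot.job_done(): hands the job in, once; it reports no verdict.
Trained networks look in the newest picture that a camera, given by its name, has taken for a name from the list of things; names that differ only in an ending like _2 or _b are one class to them, and where a whole thing is asked for, a point or a joint stands for the part that bears it (a point fixed in the world has none). Each returns a list of dicts, best first, with "confidence" (0 to 1); they miss things now and then, are a little off and sometimes report something else, mostly with a low value. They report only what shows in the picture. A call takes as long as a camera call. They do not tell look-alikes from the thing itself.
- cams.spot_in(name, camera): "rect" ([left, top, right, bottom] in pixels, round what is visible of it).
The state is a dict: "time": time; "q": joint angles; "qd": joint speeds; "joint_efforts": joint torques, N m; "ee_pos": TCP position; "tcp_rot": TCP orientation; "wrist_force": force on the tool from outside, world axes, zero at the start; "torque": the same for the moment, N m; "opening": finger opening in m.
Only numpy, scipy, OpenCV 4.12 (cv2) and the standard library are available. Lean on these libraries where they do the work, as an engineer would, in place of code of your own. Each camera call takes 0.05 s, during which the arm holds its last target. There are 200 camera calls.

## Working session

There is one attempt and no reset: what is moved stays moved. The work goes in short steps, Python scripts to look and compute and a tool call to move; the robot and the scene stay as the last step left them, time stands still between calls to the robot, and variables do not carry over. Pictures are saved under pics/ and viewed, about 8 in all and at most 12, crops included, and the job is handed in when it is done.

Besides the shell and the picture viewer there is one more tool, called after ">>>" as a command line: name --pt "numbers of a row" for each row, then --argument value for the rest. apply_moves: Moves the arm, as the interface text tells. Its arguments: {"type":"object","properties":{"commands":{"type":"array"},"newtons":{"type":"number"}},"required":["commands"]}

```bash
mkdir -p pics; ls; cat > h.py <<'E'
import numpy as np,cv2
from workcell import bot,cams
def world(c,u,v,z=None):
    K=c["camera_matrix"];R=np.array(c["R"]);t=np.array(c["t"])
    r=np.linalg.inv(K)@[u,v,1]
    if z is None: return R.T@(r*c["depth"][int(v),int(u)]-t)
    o=-R.T@t; d=R.T@r
    return o+d*(z-o[2])/d[2]
E
python3 - <<'E'
from h import *
o=bot.get_obs();print(o)
for n in("top","side"):
    c=cams.camera(n);cv2.imwrite(f"pics/{n}0.png",c["frame"]);np.savez(f"{n}0.npz",**c)
    for k in("charger","pack_blue","pack_grey","release_left","release_right","screwdriver","jar","tape_roll"):
        print(n,k,[(d["rect"],round(d["confidence"],2)) for d in cams.spot_in(k,n)])
E
```

```text
pics
{'time': 0.0, 'q': array([-6.56042893e+01,  5.00978140e+00,  1.00347055e+01,  9.50996365e+01,
        2.75254324e-04,  9.00023648e+01]), 'qd': array([-0.0609848 ,  0.03061393, -0.06812149,  0.03001761, -0.02559294,
        0.01732434]), 'joint_efforts': array([ 3.67291532e-04, -5.20396578e+01,  4.64797139e+01,  1.63299171e-02,
        2.14728834e-04,  7.60039818e-07]), 'ee_pos': array([ 0.22707615, -0.5006829 ,  0.23059798]), 'tcp_rot': array([-90.2087223 ,  89.92528708, 114.18462335]), 'wrist_force': array([ 0.47234116, -0.85329503,  1.15423992]), 'torque': array([0.0251814 , 0.04252422, 0.02905088]), 'opening': 0.08551597646376012}
top charger [([328.1, 178.6, 457.5, 293.4], 0.93)]
top pack_blue [([357.9, 218.2, 389.7, 263.3], 0.88), ([298.8, 316.5, 327.5, 358.0], 0.73), ([380.3, 117.4, 417.6, 159.7], 0.64)]
top pack_grey [([393.4, 215.1, 428.0, 252.1], 0.61)]
top release_left [([291.5, 243.3, 323.5, 273.0], 0.64)]
top release_right [([442.7, 248.3, 452.0, 262.2], 0.54)]
top screwdriver [([375.6, 299.3, 452.0, 343.4], 0.6), ([327.7, 182.0, 457.6, 295.4], 0.18)]
top jar [([468.9, 169.2, 516.4, 212.5], 0.76)]
top tape_roll [([292.8, 245.0, 324.3, 270.4], 0.69)]
side charger [([320.6, 182.9, 446.0, 287.4], 0.73)]
side pack_blue [([354.8, 226.0, 399.9, 248.5], 0.84), ([292.5, 185.1, 330.4, 209.3], 0.77), ([390.6, 310.5, 442.9, 347.6], 0.68), ([462.4, 232.4, 481.2, 295.2], 0.56)]
side pack_grey [([368.0, 206.5, 411.5, 232.3], 0.7), ([462.9, 233.4, 480.3, 296.5], 0.47)]
side release_left [([389.7, 256.0, 404.9, 271.0], 0.74)]
side release_right [([424.0, 208.4, 438.1, 216.9], 0.54)]
side screwdriver [([466.6, 234.6, 480.7, 294.6], 0.79)]
side jar [([392.5, 145.3, 419.5, 192.5], 0.73)]
side tape_roll [([325.0, 275.7, 359.6, 307.0], 0.92)]
```

```bash
python3 - <<'E'
from h import *
for n,(a,b,c_,d) in {"top":(270,100,530,370),"side":(280,140,490,350)}.items():
    im=cv2.imread(f"pics/{n}0.png")[b:d,a:c_]
    cv2.imwrite(f"pics/{n}0c.png",cv2.resize(im,None,fx=2.2 if n=="top" else 2.8,fy=2.2 if n=="top" else 2.8,interpolation=cv2.INTER_CUBIC))
    c=dict(np.load(n+"0.npz"));print(n,-c["R"].T@c["t"],c["R"][2])
    hsv=cv2.cvtColor(c["frame"],cv2.COLOR_BGR2HSV)
    for nm,lo,hi,z in(("orange",(5,150,120),(18,255,255),.041),("blue",(95,120,60),(125,255,255),.0456)):
        m=cv2.inRange(hsv,lo,hi);k,l,s,ce=cv2.connectedComponentsWithStats(m)
        for i in range(1,k):
            if s[i,4]>25: print(nm,s[i],ce[i].round(1),world(c,*ce[i],z).round(4),world(c,*ce[i]).round(4))
E
```

```text
top [0.51921535 0.04614788 0.85970843] [ 0.10082178  0.0020203  -0.99490245]
orange [381 119  31  34 464] [396.  135.6] [ 0.7945 -0.0948  0.041 ] [ 0.8019 -0.0985  0.0192]
orange [   0  160   86   75 4243] [ 43.4 196.8] [0.6626 0.5529 0.041 ] [0.6686 0.574  0.0069]
orange [485 194  19  10  39] [493.8 200.6] [ 0.676  -0.2754  0.041 ] [ 0.6702 -0.2635  0.0714]
orange [630 233  10  63 396] [635.3 266.3] [ 0.5617 -0.5299  0.041 ] [ 0.5628 -0.5453  0.0191]
orange [441 250  13  14  69] [446.5 256.7] [ 0.5706 -0.188   0.041 ] [ 0.5706 -0.1882  0.0402]
orange [352 276  12  15  97] [357.  282.6] [ 0.5198 -0.0262  0.041 ] [ 0.5198 -0.0263  0.04  ]
blue [365 227  25  33 538] [376.7 242.7] [ 0.5926 -0.0605  0.0456] [ 0.5924 -0.0603  0.0469]
side [0.13253029 0.55246987 0.6205593 ] [ 0.55103811 -0.54684458 -0.63033167]
orange [500 131 103  36 680] [546.1 150.8] [ 0.5174 -0.5541  0.041 ] [ 0.5117 -0.5377  0.0496]
orange [424 206  14  11 111] [430.4 210.9] [ 0.5673 -0.1849  0.041 ] [ 0.5669 -0.1842  0.0415]
orange [392 258  16  13 149] [399.5 263.8] [ 0.5145 -0.0216  0.041 ] [ 0.5144 -0.0215  0.0411]
orange [  0 377  35  32 129] [ 16.4 392.3] [0.7174 0.532  0.041 ] [0.7249 0.5317 0.0335]
orange [   0  396   76   84 3116] [ 30.2 435.5] [0.6408 0.5457 0.041 ] [0.6692 0.5453 0.0086]
blue [362 224  34  18 349] [378.7 232.4] [ 0.5913 -0.0602  0.0456] [ 0.5903 -0.0588  0.0469]
```

View pics/top0c.png

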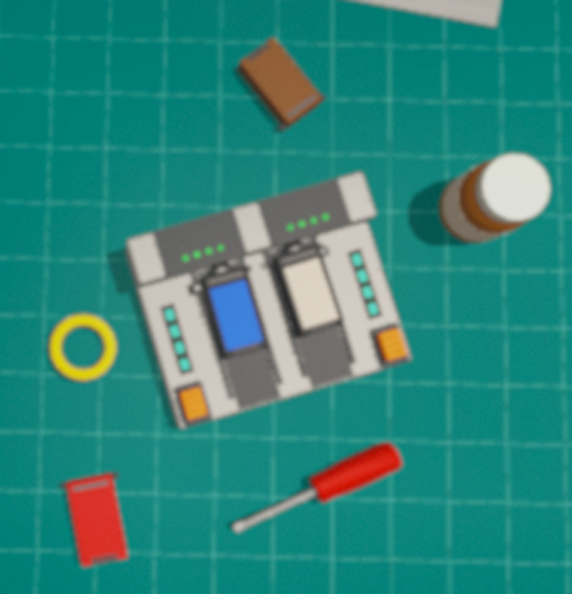

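View pics/side0c.png

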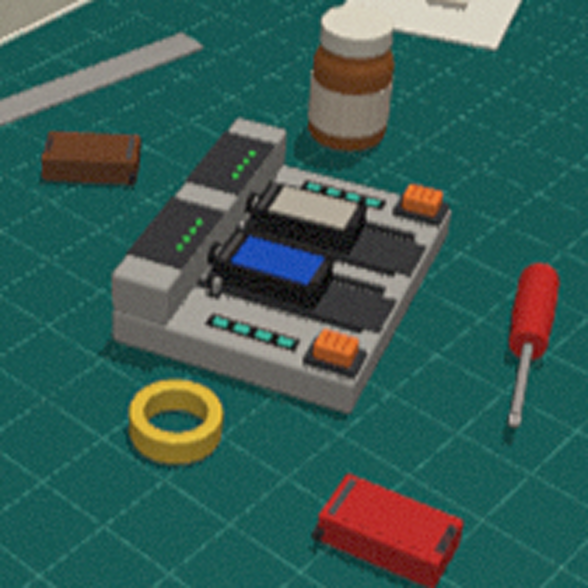

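The blue pack is in the left bay (top crop (235,315)) and its button is at the front left (193,403), well clear of the tape, screwdriver and red look-alike. The charger's yaw is about 17.6°. The jaw line will go along the charger's y, with one finger over the button and the other ahead of the pack. First I move to hover.

>>> apply_moves --pt "0.0 -0.024 -0.038 0.115 -0.06" --pt "0.0 -0.048 -0.076 0.115 -0.06" --pt "0.01 -0.072 -0.114 0.115 -0.06" --pt "0.02 -0.096 -0.152 0.115 -0.06" --pt "0.03 -0.12 -0.19 0.115 -0.06" --pt "0.04 -0.145 -0.229 0.115 -0.06" --pt "0.05 -0.17 -0.267 0.115 -0.06" --pt "0.06 -0.193 -0.305 0.115 -0.06" --pt "0.07 -0.217 -0.343 0.115 -0.06" --pt "0.08 -0.241 -0.381 0.115 -0.06" --pt "0.08 -0.265 -0.419 0.115 -0.06" --pt "0.08 -0.289 -0.457 0.115 -0.06"

```text
time: 2.1
ee_pos: [0.5246, -0.0471, 0.1511]
tcp_rot: [16.2, 90.0, -146.0]
wrist_force: [0.8, -1.0, -0.6]
opening: 0.0402
```

>>> apply_moves --pt "0 0 0 0 -0.06" --pt "0 0 0 0 -0.06"

```text
time: 2.3
ee_pos: [0.5247, -0.0461, 0.1508]
tcp_rot: [-7.7, 89.9, -169.7]
wrist_force: [0.2, 0.0, -0.2]
opening: 0.0399
```

```bash
cat > w.py <<'E'
from h import *
import sys
from scipy.spatial.transform import Rotation as Ro
def look(tag):
    o=bot.get_obs();c=cams.camera("wrist")
    Rt=Ro.from_euler("xyz",o["tcp_rot"],degrees=True).as_matrix()
    T=np.eye(4);T[:3,:3]=Rt;T[:3,3]=o["ee_pos"];M=T@c["mount"];Mi=np.linalg.inv(M);c["R"]=Mi[:3,:3];c["t"]=Mi[:3,3]
    print(o["time"],o["ee_pos"].round(4),o["wrist_force"].round(2),o["opening"]);print(Rt.round(3));print(c["mount"].round(3))
    cv2.imwrite(f"pics/{tag}.png",c["frame"])
    hsv=cv2.cvtColor(c["frame"],cv2.COLOR_BGR2HSV)
    for nm,lo,hi,z in(("orange",(5,150,100),(18,255,255),.041),("blue",(95,120,60),(125,255,255),.0456)):
        m=cv2.inRange(hsv,lo,hi);k,l,s,ce=cv2.connectedComponentsWithStats(m)
        for i in range(1,k):
            if s[i,4]>100:
                p=world(c,*ce[i],z);w=cv2.minAreaRect(np.argwhere(l==i)[:,::-1].astype(np.float32))
                print(nm,s[i],p.round(4),"tool",(Rt.T@(p-o["ee_pos"])).round(4),world(c,*ce[i]).round(4),
                 [world(c,*q,z)[:2].round(4).tolist() for q in cv2.boxPoints(w)])
    return o,c
look(sys.argv[1])
E
python3 w.py w1
```

```text
2.3 [ 0.5247 -0.0461  0.1508] [ 0.25  0.03 -0.23] 0.03994305869763599
[[-0.001  0.308 -0.951]
 [-0.    -0.951 -0.308]
 [-1.    -0.     0.001]]
[[-0.001 -0.288  0.958 -0.142]
 [ 1.     0.     0.002  0.   ]
 [-0.001  0.958  0.288 -0.073]
 [ 0.     0.     0.     1.   ]]
orange [280 220  25  33 795] [ 0.5187 -0.0284  0.041 ] tool [ 1.098e-01 -1.870e-02  1.000e-04] [ 0.5186 -0.0284  0.0407] [[0.5274, -0.0165], [0.5328, -0.033], [0.5094, -0.0403], [0.5038, -0.0233]]
orange [505 220  34  33 955] [ 0.5706 -0.1887  0.041 ] tool [0.1098 0.1498 0.0002] [ 0.594  -0.0239  0.2931] [[0.5561, -0.1817], [0.5809, -0.1734], [0.5846, -0.1957], [0.5598, -0.2046]]
blue [ 346  114   49   81 3586] [ 0.5914 -0.0611  0.0456] tool [ 0.1051  0.0348 -0.0589] [ 0.5914 -0.0608  0.0473] [[0.5612, -0.0543], [0.6115, -0.0392], [0.6196, -0.0682], [0.5697, -0.0852]]
```

View pics/w1.png

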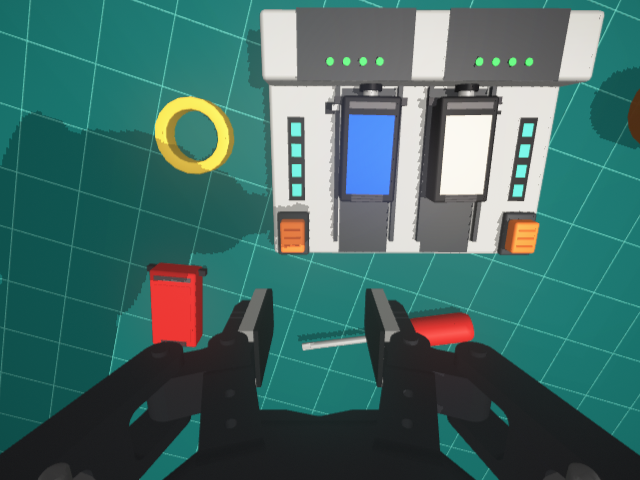

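The wrist view shows the jaws aligned with the charger: both buttons are at tool z ≈ 0. The blue pack is at (368,155) and its orange button at (292,235). I'll shift 8 mm along tool y, open slightly and descend to just above the button.

>>> apply_moves --pt "0.01 0.008 0 0 0.04" --pt "0.03 0.008 0 0 0.04" --pt "0.05 0.008 0 0 0.04" --pt "0.07 0.008 0 0 0.04" --pt "0.085 0.008 0 0 0.04" --pt "0.09 0.008 0 0 0.04" --pt "0.09 0.008 0 0 0.04" --pt "0.09 0.008 0 0 0.04"

```text
time: 3.15
ee_pos: [0.5271, -0.0551, 0.0617]
tcp_rot: [110.8, 90.0, -51.4]
wrist_force: [0.6, -0.4, -0.4]
opening: 0.0447
```

```bash
python3 w.py w2; python3 - <<'E'
from h import *
c=cams.camera("side");np.savez("side2.npz",**c)
im=c["frame"][160:310,300:480];cv2.imwrite("pics/s2.png",cv2.resize(im,None,fx=4,fy=4,interpolation=cv2.INTER_CUBIC))
E
```

```text
3.15 [ 0.5271 -0.0551  0.0617] [ 0.6  -0.41 -0.38] 0.04466435713345063
[[ 0.     0.306 -0.952]
 [-0.    -0.952 -0.306]
 [-1.     0.001 -0.   ]]
[[-0.001 -0.288  0.958 -0.142]
 [ 1.     0.     0.002  0.   ]
 [-0.001  0.958  0.288 -0.073]
 [ 0.     0.     0.     1.   ]]
orange [ 243  259   38   48 1376] [ 0.5226 -0.0284  0.041 ] tool [ 0.0207 -0.0268 -0.0038] [ 0.5218 -0.0284  0.0393] [[0.5293, -0.0164], [0.5347, -0.0335], [0.5105, -0.0405], [0.5048, -0.0227]]
orange [ 571  258   56   50 2288] [ 0.5711 -0.187   0.041 ] tool [ 0.0208  0.1391 -0.0014] [ 0.5712 -0.1863  0.0418] [[0.5565, -0.1788], [0.5828, -0.1703], [0.5851, -0.1952], [0.5587, -0.2049]]
blue [ 339  103   77  123 8498] [ 0.592  -0.0608  0.0456] tool [ 0.0162  0.0253 -0.06  ] [ 0.5919 -0.0609  0.0451] [[0.5611, -0.0543], [0.6113, -0.0391], [0.6196, -0.068], [0.5701, -0.0863]]
```

View pics/w2.png

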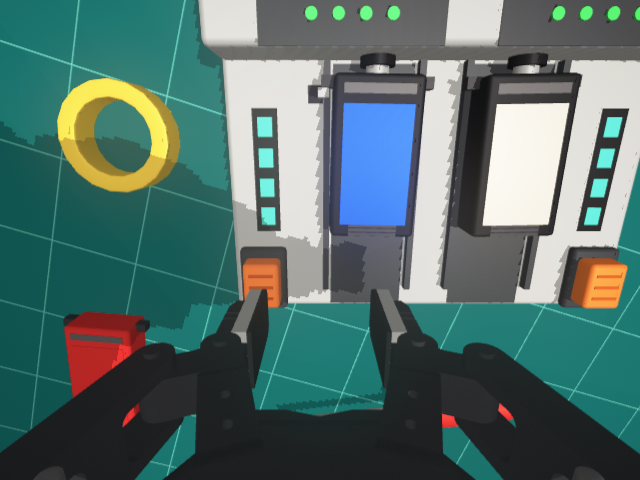

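View pics/s2.png

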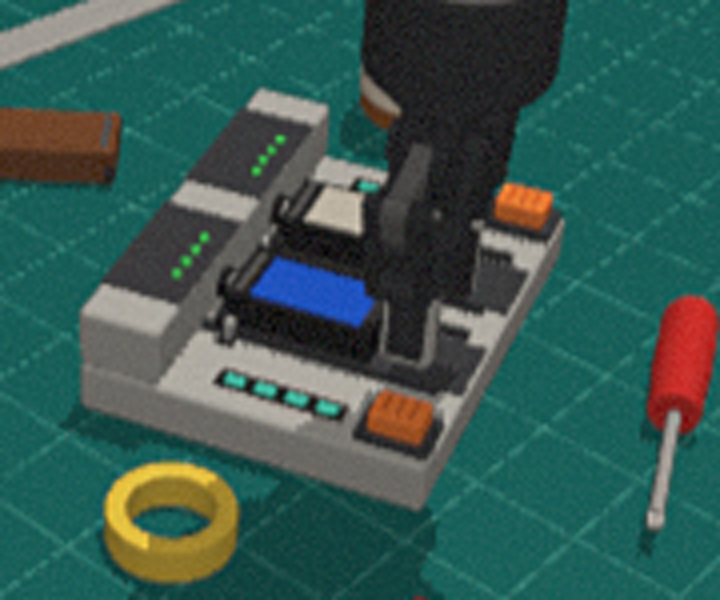

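At hover, the button (265,283) lies directly ahead of the left finger's tip and the other finger is in line with the blue bay. The side view shows the same. Descending slowly until contact.

>>> apply_moves --pt "0.006 0 0 0 0.04" --pt "0.012 0 0 0 0.04" --pt "0.016 0 0 0 0.04" --pt "0.018 0 0 0 0.04" --pt "0.02 0 0 0 0.04" --pt "0.02 0 0 0 0.04"

```text
time: 3.85
ee_pos: [0.5272, -0.0548, 0.0417]
tcp_rot: [122.7, 90.0, -39.4]
wrist_force: [-0.3, -0.1, 0.4]
opening: 0.0447
```

>>> apply_moves --pt "0.001 0 0 0 0.04" --pt "0.002 0 0 0 0.04" --pt "0.002 0 0 0 0.04"

```text
time: 4.15
ee_pos: [0.5272, -0.0548, 0.0396]
tcp_rot: [114.0, 90.0, -48.1]
wrist_force: [-0.3, -0.1, 0.5]
opening: 0.0445
```

>>> apply_moves --pt "0.001 0 0 0 0.04" --pt "0.002 0 0 0 0.04" --pt "0.002 0 0 0 0.04"

```text
time: 4.45
ee_pos: [0.5273, -0.0549, 0.0377]
tcp_rot: [131.9, 90.0, -30.3]
wrist_force: [-0.0, -0.1, 2.4]
opening: 0.0443
```

>>> apply_moves --pt "0.001 0 0 0 0.04" --pt "0.0015 0 0 0 0.04" --pt "0.0015 0 0 0 0.04"

```text
time: 4.75
ee_pos: [0.5274, -0.0548, 0.0363]
tcp_rot: [137.0, 89.9, -25.2]
wrist_force: [-0.8, 0.2, 3.1]
opening: 0.0443
```

```bash
python3 w.py w3; python3 - <<'E'
from h import *
c=cams.camera("side");np.savez("side3.npz",**c)
im=c["frame"][190:290,340:460];cv2.imwrite("pics/s3.png",cv2.resize(im,None,fx=6,fy=6,interpolation=cv2.INTER_CUBIC))
E
```

```text
4.75 [ 0.5274 -0.0548  0.0363] [-0.79  0.24  3.06] 0.04434281903381843
[[ 0.001  0.307 -0.952]
 [-0.    -0.952 -0.307]
 [-1.     0.001 -0.001]]
[[-0.001 -0.288  0.958 -0.142]
 [ 1.     0.     0.002  0.   ]
 [-0.001  0.958  0.288 -0.073]
 [ 0.     0.     0.     1.   ]]
orange [232 278  44  55 949] [ 0.5265 -0.0283  0.041 ] tool [-0.0047 -0.0255 -0.0073] [ 0.5965 -0.0327  0.1787] [[0.5304, -0.0165], [0.5359, -0.0335], [0.5114, -0.0405], [0.5057, -0.0226]]
orange [ 608  278   32   58 1490] [ 0.569  -0.1802  0.041 ] tool [-0.0046  0.1321 -0.0011] [ 0.5684 -0.1831  0.0383] [[0.5784, -0.1656], [0.5824, -0.1779], [0.5589, -0.1929], [0.5547, -0.1799]]
blue [  343    98    93   146 11899] [ 0.5921 -0.0608  0.0456] tool [-0.0093  0.0255 -0.0598] [ 0.5921 -0.0607  0.0457] [[0.561, -0.0543], [0.6115, -0.0391], [0.6197, -0.0682], [0.57, -0.087]]
```

View pics/s3.png

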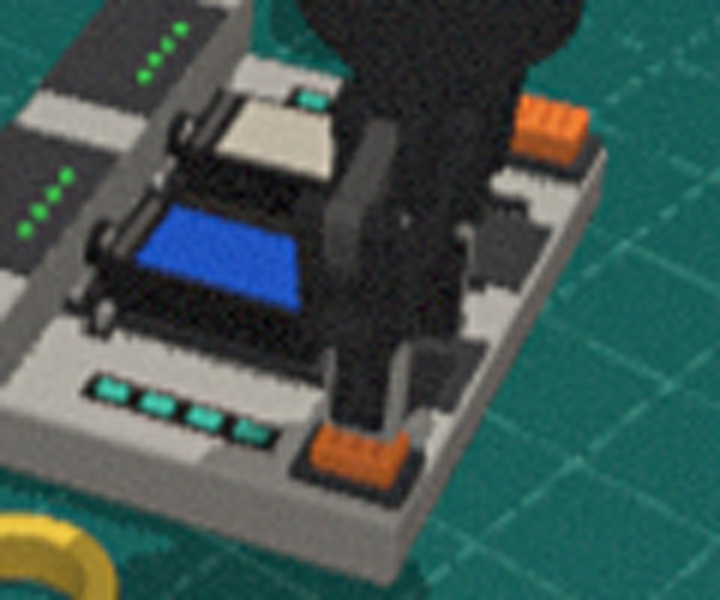

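The left finger stands on the orange button (side crop (370,435)) at 3 N, and the pack is still locked. Pressing on.

>>> apply_moves --pt "0.001 0 0 0 0.04" --pt "0.002 0 0 0 0.04" --pt "0.002 0 0 0 0.04" --pt "0.002 0 0 0 0.04"

```text
time: 5.25
ee_pos: [0.5273, -0.0549, 0.0343]
tcp_rot: [128.0, 90.0, -34.1]
wrist_force: [-2.5, -0.7, 3.0]
opening: 0.0442
```

```bash
python3 w.py w4
```

```text
5.25 [ 0.5273 -0.0549  0.0343] [-2.47 -0.67  2.97] 0.04420192384793653
[[ 0.001  0.307 -0.952]
 [-0.    -0.952 -0.307]
 [-1.     0.001 -0.001]]
[[-0.001 -0.288  0.958 -0.142]
 [ 1.     0.     0.002  0.   ]
 [-0.001  0.958  0.288 -0.073]
 [ 0.     0.     0.     1.   ]]
orange [232 280  44  52 845] [ 0.5269 -0.0284  0.041 ] tool [-0.0068 -0.0254 -0.0078] [ 0.5302 -0.0286  0.0474] [[0.5303, -0.0168], [0.5363, -0.033], [0.5132, -0.0404], [0.5069, -0.0235]]
orange [ 612  280   28   58 1293] [ 0.5686 -0.1793  0.041 ] tool [-0.0067  0.1311 -0.0012] [ 0.5677 -0.1841  0.0366] [[0.5783, -0.1657], [0.5817, -0.1763], [0.5585, -0.1911], [0.5549, -0.18]]
blue [  346   145    88   138 11105] [ 0.5774 -0.0663  0.0456] tool [-0.0113  0.0262 -0.0442] [ 0.5773 -0.0664  0.0452] [[0.5457, -0.0606], [0.5964, -0.0442], [0.605, -0.073], [0.5552, -0.093]]
```

The pack moved 15.6 mm and now rests on the finger, with about 2.5 N along -x. I'll press 1 mm more for margin and check.

>>> apply_moves --pt "0.0005 0 0 0 0.04" --pt "0.001 0 0 0 0.04" --pt "0.001 0 0 0 0.04" --pt "0.001 0 0 0 0.04"

```text
time: 5.7
ee_pos: [0.5273, -0.0549, 0.0333]
tcp_rot: [129.2, 89.9, -32.9]
wrist_force: [-2.5, -0.9, 4.0]
opening: 0.0446
```

```bash
python3 w.py w5|grep -v '^ \?\[\['; python3 - <<'E'
from h import *
c=cams.camera("side")
im=c["frame"][170:300,330:490];cv2.imwrite("pics/s5.png",cv2.resize(im,None,fx=4.5,fy=4.5,interpolation=cv2.INTER_CUBIC))
E
```

```text
5.7 [ 0.5273 -0.0549  0.0333] [-2.48 -0.91  4.02] 0.04459424549046847
 [-0.    -0.952 -0.307]
 [-1.     0.001 -0.001]]
 [ 1.     0.     0.002  0.   ]
 [-0.001  0.958  0.288 -0.073]
 [ 0.     0.     0.     1.   ]]
orange [232 280  43  52 818] [ 0.5273 -0.0282  0.041 ] tool [-0.0077 -0.0254 -0.0082] [ 0.5295 -0.0284  0.0452] [[0.5309, -0.0171], [0.5362, -0.0334], [0.5135, -0.0398], [0.508, -0.0228]]
orange [ 613  280   27   59 1203] [ 0.5685 -0.1789  0.041 ] tool [-0.0076  0.1307 -0.0012] [ 0.5676 -0.1833  0.0369] [[0.5786, -0.1652], [0.5819, -0.1754], [0.5583, -0.1903], [0.5549, -0.1796]]
blue [  346   145    89   138 11256] [ 0.5774 -0.0663  0.0456] tool [-0.0123  0.0262 -0.0442] [ 0.5774 -0.0664  0.0454] [[0.546, -0.0604], [0.5965, -0.0442], [0.605, -0.0731], [0.5555, -0.0929]]
```

View pics/w5.png

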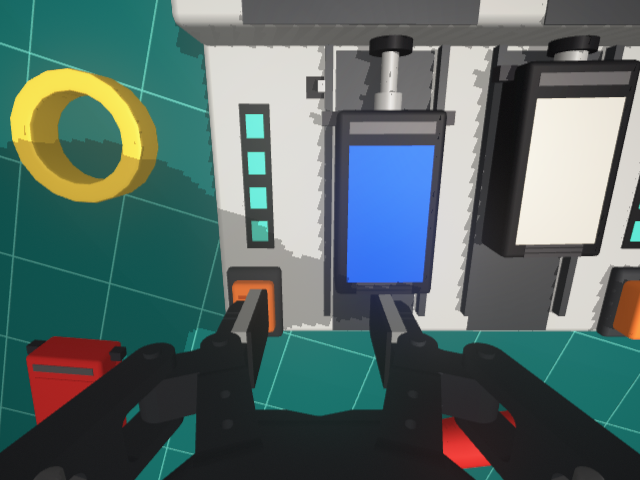

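View pics/s5.png

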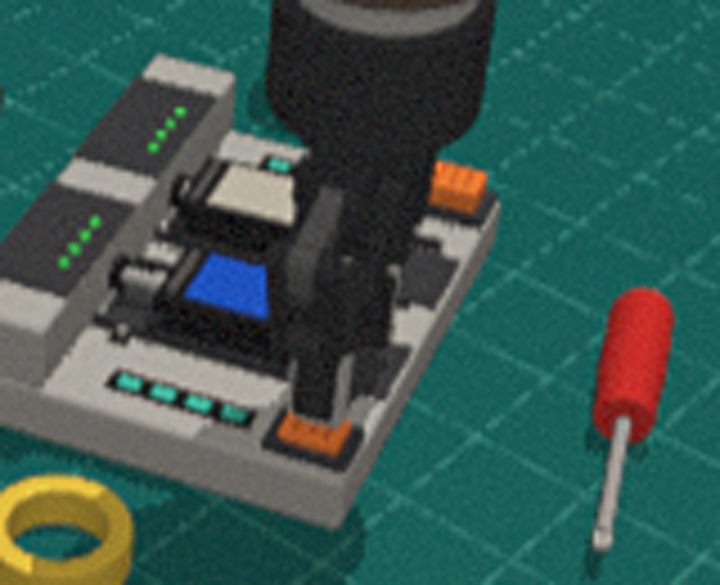

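The pack's front (385,290) is against the right finger. Its lug (335,118) has passed the catch (315,87), the button is still held down, and the grey pack is unchanged. Handing in.

```bash
python3 -c "
from workcell import bot
print(bot.job_done());o=bot.get_obs();print(o['time'],o['ee_pos'],o['wrist_force'])"
```

```text
the job is handed in; nothing more can be done
None
the job is handed in; nothing more can be done
```

I unlocked the blue pack from the left bay and caught it. One finger still holds the orange button down, and the other holds the pack against its spring. I handed the job in at about 6 s of the 29 s allowed.

- **Pack:** it came out 15.6 mm, past the 9 mm needed to clear the catch, and stopped against the finger. It was in the same place in the last two readings. The wrist force along the charger's -x was about 2.6 N, a little more than the spring's stated 2.2 N maximum; readings drift by up to about 1 N.
- **Button:** about 4 N upward in the last reading. I judge it about 6 mm down, from how far the arm travelled after contact. I had no direct reading of the button.
- **Surroundings:** the last pictures show the grey pack still locked. The tape roll, screwdriver and red look-alike look untouched in them. The jar and brown look-alike were out of view, and the arm's path stayed well clear of both.
- **Disagreement:** the side and top cameras differed by about 5 to 7 mm on where the button was. I used the wrist camera's position from close up, and the pictures show the finger landing on the button.
- **Not checked:** no reading could be taken after hand-in, so the final second is not confirmed.

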